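# Lock the vial fork with its pin and keeper ring

## Robot

A 7-joint arm with a two-finger parallel gripper is mounted at the origin on a cart in front of the work surface, level with it; the furniture and walls round the work are solid. World frame = base frame: x ahead of the robot, y to its left, z up, the work surface at z = 0. Lengths are in m, angles in rad, forces in N, time in s.
With the tool pointing down it reaches from about 0.425 to 0.875 m from the base axis. Payload 4.7 kg.
Tool frame: the origin (TCP) lies midway between the tips of the shut fingers; the grasp point (between the pads) lies 19 mm behind it; x points along the fingers, y is the direction in which the jaws open and shut, and the axes are right-handed (so a half turn about x gives the same grasp; the last joint's range is limited). The gripper opens to 87 mm and grips with 3 to 60 N. Pads are 19 mm wide; open, the fingers measure 117 mm over their backs; the gripper's body (75 mm by 190 mm) begins 51 mm behind the grasp point.
Start: joints at [1.342, 0.321, -0.07, 1.45, 0.023, 1.371, -0.057], TCP at [0.156, -0.631, 0.223] pointing down, gripper open.
Joint ranges: [-2.86, 2.86], [-0.3, 2.09], [-1.38, 1.24], [0.06, 2.45], [-1.56, 4.7], [0.09, 2.05], [-2.69, 2.69]. Speed limits (rad/s): [2.57, 2.57, 3.14, 3.14, 3.14, 3.14, 3.14].

## Interface

Orientations are given as a rotation vector (axis times angle).
In Python, from bench import ctrl gives the robot as it stands. The module is installed in compiled form; this text tells all that it offers.
- The arm moves only by the shell command python3 -m jog 'ROWS' [FORCE]. ROWS is JSON, a list of rows, each an object with "rot": the turn, a rotation vector about the tool's x, y, z in units of 5 degrees (1.0 is 5 degrees), a list of three; "travel": the shift along the tool's x, y, z in units of 0.3 m (1.0 is 0.3 m), a list of three; "jaw": the closure, from -1 (fully open) to 1 (shut), so that 0 is half open. In form: [{"rot": [ax, ay, az], "travel": [tx, ty, tz], "jaw": jaw}, ...]. A call has 1 to 8 rows; each row shifts and turns the commanded pose from where the row before left it, along the tool's axes as they then stand; what a row does not reach is not made up. A row lasts 1/10 s, in which the tool goes at most 50 mm and 8.59 degrees, less where a joint would pass 70% of its speed; a pose out of reach is approached as far as the arm can. A call with a number of a shift or a turn outside -1 to 1 is refused whole. A call with a gripper value outside its range is refused whole. The fingers move at their own pace and stop on an object; FORCE is the grip in N (left out, the last holds). Time passes only in rows, so rows that do not move let the fingers close. It gives the time, the measured TCP pose, the force and the opening at its end, in the units of the state.
- ctrl.get_state(): the state, without advancing time (a new reading comes with each control period).
- ctrl.get_image(name): name is "side" or "top" or "wrist"; returns the picture (420x560x3 uint8, red, green, blue); there is no depth.
- ctrl.camera_model(name): a dict with "mtx" (3x3 intrinsics, pixels), "extrinsics" (4x4, takes a point from world to camera coordinates); the wrist camera has in their place "hand_eye" (4x4, takes a point from camera to tool coordinates, whose origin is the TCP and whose axes are the tool frame's). Camera axes: x right, y up, looking along -z (the intrinsics and any distortion apply to the point x, -y, -z); pixel columns grow to the right and rows downward; lengths in m; the calibration is good to about 2 mm. A picture is of the moment at which its call begins: read the wrist's pose just before it. camera_model takes no time and is no camera call.
- ctrl.close_job(): hands the job in, once; it reports no verdict.
The state is a dict: "time": time; "joint_positions": joint angles; "qd": joint speeds; "joint_torque": joint torques, N m; "position": TCP position; "tool_rot": TCP orientation; "ft_force": force on the tool from outside, world axes, zero at the start; "torque": the same for the moment, N m; "grip_width": opening from 0.0 (shut) to 1.0 (fully open).
Only numpy, scipy, OpenCV 4.12 (cv2) and the standard library are available. Lean on these libraries where they do the work, as an engineer would, in place of code of your own. Each camera call takes 0.05 s, during which the arm holds its last target.

## Task

Two clamp blocks on the machine table each hold a white vial fork; one is already locked, on the other the lock pin still stands high and its keeper ring is folded back. On that block push the pin down through its hole until its collar sits on the block, then flip the ring over the pin end and press it down flat. Leave the locked block alone.

Things in the scene. Friction and masses are not known exactly. Their poses are not given: they have to be found in the camera images.
- open_block: Block to be locked, fixed to the table: dark base plate 104 x 72 x 10 mm, aluminium clevis 44 mm wide, top face 50 mm above the table, white two-pronged vial fork sticking out to x = -76 mm. Origin: on the table top, on the pin's vertical axis; z up; +x points from the pin to the ring's hinge (roughly away from the robot).
- lock_pin (a joint): Height (m) of the steel pin above home: 0 = collar on the block's top face; about 0.024 to 0.030 at the start. Slides vertically, stays where left, about 4 N moves it. Collar 38 mm across, 6 mm thick; on it a round end 16 mm across, 14 mm tall, whose top is 70 mm above the table when home (70 mm plus this value before).
- keeper_ring (a joint): Angle (rad) of the steel ring: 0 = flat on the collar, pin end through it; pi/2 = upright; 1.75 to 2.2 at the start, leaning away from the pin. Hinge along block y at x = 34, z = 60 mm. Ring 76 mm long from hinge: eye 41 mm wide, then flat tab 24 mm wide from 52 to 76 mm. Flat, it points to -x: tab middle x = -30, top z = 62.5 mm. Sprung wire: stays where left, 0.05 N m turns it.
- locked_block: The other block: same shape, size, origin and axes, fixed, its pin home and its ring already flat. Not to be touched. (To the right of both blocks stand round dials full of vials, tops up to about 0.35 m above the table: pass over them at 0.4 m or more.)

How it is judged:
By the outcome, as a careful person would: the job done as asked, in the order asked, and still so for the second after the job is handed in, with the robot touching nothing.
It also fails if it takes over 43 s, if anything falls off the work surface, if the arm or the gripper's body presses on something with over 40 N, if the wrist force passes 120 N, or if a joint passes its speed limit or range.

## Working session

There is one attempt and no reset: what is moved stays moved. The work goes in short steps, Python scripts to look and compute and a shell command to move; the robot and the scene stay as the last step left them, time stands still between calls to the robot, and variables do not carry over. Pictures are saved under pics/ and viewed, and the job is handed in when it is done.

```bash
ls; mkdir -p pics
python3 - <<'E'
from bench import ctrl
import cv2, numpy as np
np.set_printoptions(precision=4,suppress=True)
s=ctrl.get_state()
for k,v in s.items(): print(k,np.array(v))
for n in ["side","top","wrist"]:
    m=ctrl.camera_model(n)
    print(n,{k:np.array(v) for k,v in m.items()})
    cv2.imwrite(f"pics/{n}0.png",ctrl.get_image(n)[:,:,::-1])
E
```

```text
pics
time 0.0
joint_positions [ 1.3421  0.3218 -0.0701  1.4517  0.0226  1.3708 -0.0569]
qd [-0.0019  0.0006  0.0031 -0.0015 -0.0009 -0.0001  0.0003]
joint_torque [ -0.0001 -49.1288  -0.4035 -31.2538  -0.0635   0.0436   0.0002]
position [ 0.1561 -0.6304  0.2215]
tool_rot [ 2.0929  0.2574 -2.0936]
ft_force [ 0.3555 -0.2731 -0.1065]
torque [0.0449 0.0129 0.0345]
grip_width 0.9986457897925642
side {'mtx': array([[449.8375,   0.    , 278.906 ],
       [  0.    , 449.8375, 213.5104],
       [  0.    ,   0.    ,   1.    ]]), 'extrinsics': array([[ 0.9639, -0.266 , -0.0094, -0.3863],
       [ 0.153 ,  0.5249,  0.8373, -0.3097],
       [-0.2178, -0.8086,  0.5466, -0.5259],
       [ 0.    ,  0.    ,  0.    ,  1.    ]])}
top {'mtx': array([[500.1102,   0.    , 274.0208],
       [  0.    , 500.1102, 209.2335],
       [  0.    ,   0.    ,   1.    ]]), 'extrinsics': array([[-0.015 , -0.9996,  0.0218,  0.3049],
       [ 0.9924, -0.0123,  0.1222, -0.4942],
       [-0.1219,  0.0234,  0.9923, -0.884 ],
       [ 0.    ,  0.    ,  0.    ,  1.    ]])}
wrist {'mtx': array([[328.1605,   0.    , 275.9611],
       [  0.    , 328.1605, 212.0804],
       [  0.    ,   0.    ,   1.    ]]), 'hand_eye': array([[-0.0004,  0.2597, -0.9657, -0.1622],
       [ 1.    , -0.0004, -0.0006, -0.0001],
       [-0.0005, -0.9657, -0.2597, -0.0703],
       [ 0.    ,  0.    ,  0.    ,  1.    ]])}
```

View pics/side0.png

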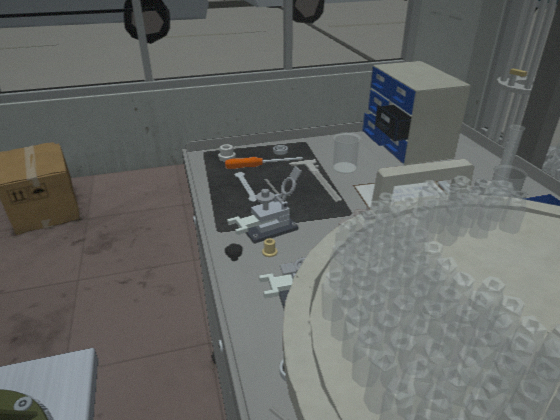

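View pics/top0.png

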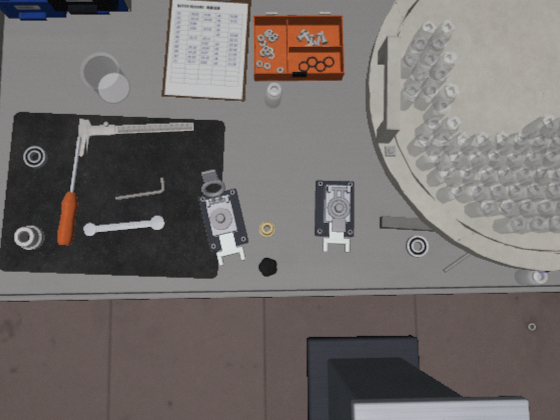

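View pics/wrist0.png

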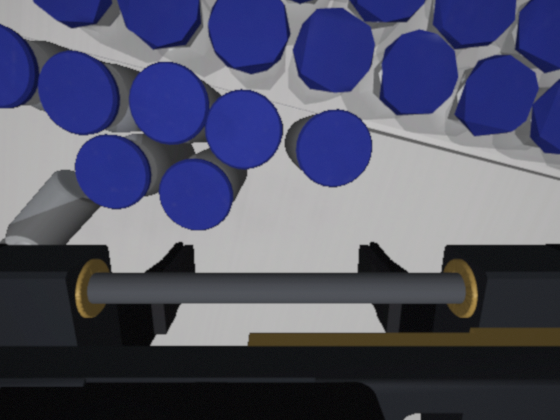

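Run:
```python
import cv2, numpy as np
t=cv2.imread("pics/top0.png")[150:275,170:370]
cv2.imwrite("pics/top0z.png",cv2.resize(t,None,fx=4,fy=4,interpolation=cv2.INTER_CUBIC))
s=cv2.imread("pics/side0.png")[150:310,200:370]
cv2.imwrite("pics/side0z.png",cv2.resize(s,None,fx=3.7,fy=3.7,interpolation=cv2.INTER_CUBIC))
```

```text
(no output)
```

View pics/top0z.png

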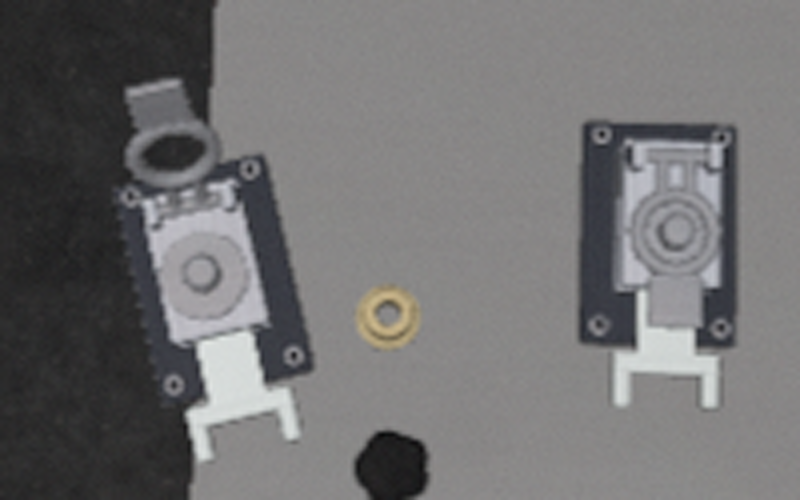

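View pics/side0z.png

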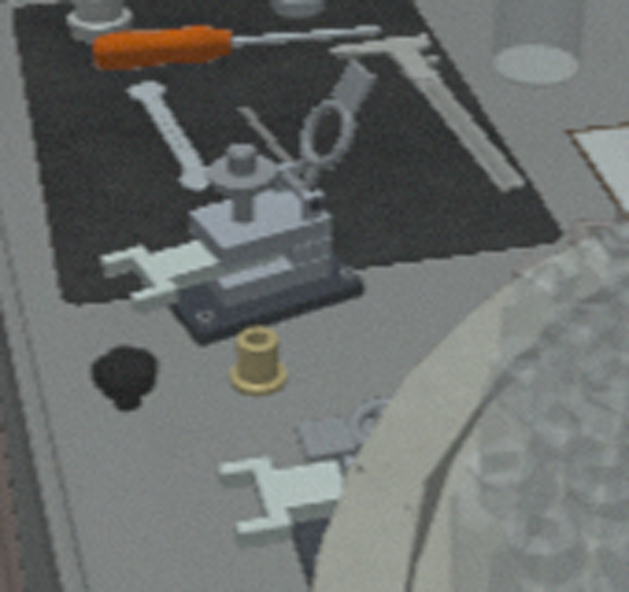

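```bash
cat > h.py <<'E'
import numpy as np, cv2
from scipy.optimize import least_squares
from scipy.spatial.transform import Rotation as R
np.set_printoptions(precision=4,suppress=True)
def proj(m,P):
    P=np.atleast_2d(P); E=np.array(m["extrinsics"]);K=np.array(m["mtx"])
    c=P@E[:3,:3].T+E[:3,3]; q=c*[1,-1,-1]; u=q@K.T; return u[:,:2]/u[:,2:]
def blk(x,y,w,P):
    P=np.atleast_2d(P); c,s=np.cos(w),np.sin(w)
    return P@np.array([[c,-s,0],[s,c,0],[0,0,1]]).T+[x,y,0]
def ringpt(r,v,a): # r along from hinge, v lateral
    return [0.034-r*np.cos(a),v,0.060+r*np.sin(a)]
E
cat > fit.py <<'E'
from h import *
from bench import ctrl
T=ctrl.camera_model("top");S=ctrl.camera_model("side")
tz=lambda a:(np.array(a)+.5)/4-.5+[170,150]
sz=lambda a:(np.array(a)+.5)/3.7-.5+[200,150]
def f(p):
    x,y,w,h,a,X,Y,W,xc=p
    cs=[[xc+.052,-.036,.01],[xc-.052,-.036,.01],[xc-.052,.036,.01],[xc+.052,.036,.01]]
    r=[]
    r.append(proj(T,blk(x,y,w,cs))-tz([[265,154],[312,367],[165,405],[115,187]]))
    r.append(proj(T,blk(X,Y,W,cs))-tz([[736,124],[735,347],[580,343],[585,122]]))
    r.append(proj(T,blk(x,y,w,[[0,0,.070+h]]))-tz([[201,273]]))
    r.append(proj(T,blk(X,Y,W,[[0,0,.070]]))-tz([[677,230]]))
    r.append(proj(S,blk(x,y,w,[[0,0,.070+h]]))-sz([[242,150]]))
    r.append(proj(T,blk(x,y,w,[ringpt(.076,.012,a),ringpt(.076,-.012,a)]))-tz([[126,90],[181,80]]))
    r.append(proj(S,blk(x,y,w,[ringpt(.076,.012,a),ringpt(.076,-.012,a)]))-sz([[350,64],[374,76]]))
    return np.concatenate(r)
o=least_squares(lambda p:f(p).ravel(),[.5,.1,.2,.027,2,.5,-.1,0,0],loss="soft_l1")
print(o.x); print(f(o.x))
E
python3 fit.py
```

```text
[ 0.4775  0.3905  0.2211  0.0231  2.1651  0.4954  0.1857 -0.0397  0.0061]
[[ 0.0068 -0.6145]
 [ 0.9956  0.4646]
 [-0.56    0.1179]
 [-0.3592 -0.0371]
 [ 0.1001  0.3382]
 [ 0.0654 -0.0218]
 [-0.028  -0.0391]
 [-0.4635 -0.2444]
 [ 0.223  -0.4791]
 [ 0.2734 -0.0216]
 [-1.6219  0.0652]
 [-0.0996 -0.1889]
 [ 0.4788 -0.9948]
 [-0.2212 -1.1157]
 [-0.756   0.442 ]]
```

```bash
cat >> h.py <<'E'
BX,BY,BW,BH,BA=0.4775,0.3905,0.2211,0.0235,2.165
def tool():
    from bench import ctrl
    s=ctrl.get_state(); return np.array(s["position"]),R.from_rotvec(s["tool_rot"]).as_matrix(),s
def report():
    p,M,s=tool()
    c,sn=np.cos(BW),np.sin(BW); B=np.array([[c,-sn,0],[sn,c,0],[0,0,1]])
    print("t",s["time"],"pos",p,"blk",B.T@(p-[BX,BY,0]),"F",np.array(s["ft_force"]),"grip",s["grip_width"])
    print("tool axes in block (cols x,y,z):\n",B.T@M); print("q",np.array(s["joint_positions"]))
def togo(blkpt,sign=1):
    p,M,s=tool(); c,sn=np.cos(BW),np.sin(BW); B=np.array([[c,-sn,0],[sn,c,0],[0,0,1]])
    d=M.T@(B@np.array(blkpt)+[BX,BY,0]-p)
    Mt=B@np.array([[0,0,sign],[0,sign,0],[-1,0,0]])
    # cols: x down, y=sign*by, z = x×y
    Mt=np.column_stack([[0,0,-1],B[:,1]*sign,np.cross([0,0,-1],B[:,1]*sign)])
    print("travel units (tool)",d/.3,"rot units",R.from_matrix(M.T@Mt).as_rotvec(degrees=True)/5)
E
python3 - <<'E'
from h import *
p,M,s=tool(); print(M); report()
a=np.arctan2(p[1],p[0]);print(a,np.hypot(*p[:2]))
st=np.radians(4.27); d=a+np.pi/2+st/2
L=2*.65*np.sin(st/2)
print("units",M.T@np.array([np.cos(d),np.sin(d),0])*L/.3, "rot",4.27/5)
togo([0,0,.42],1);togo([0,0,.42],-1)
E
```

```text
[[-0.0005  0.2404 -0.9707]
 [ 0.0014 -0.9707 -0.2404]
 [-1.     -0.0014  0.0001]]
t 0.15 pos [ 0.1561 -0.6305  0.2217] blk [-0.5375 -0.9257  0.2217] F [-0.6535  0.148   1.0256] grip 0.9977174101612274
tool axes in block (cols x,y,z):
 [[-0.0001  0.0217 -0.9998]
 [ 0.0014 -0.9998 -0.0217]
 [-1.     -0.0014  0.0001]]
q [ 1.3421  0.3216 -0.0701  1.4514  0.0226  1.3708 -0.0569]
-1.3280826348336554 0.6495815176175427
units [-0.     -0.006  -0.1613] rot 0.8539999999999999
travel units (tool) [-0.6568 -3.047  -1.858 ] rot units [-35.7515  -0.0254   0.0023]
travel units (tool) [-0.6568 -3.047  -1.858 ] rot units [0.2485 0.0015 0.0163]
```

```bash
python3 -m jog '[{"rot":[0,0,0],"travel":[-0.16,0,0],"jaw":1},{"rot":[0,0,0],"travel":[-0.16,0,0],"jaw":1},{"rot":[0,0,0],"travel":[-0.16,0,0],"jaw":1},{"rot":[0,0,0],"travel":[-0.16,0,0],"jaw":1},{"rot":[0,0,0],"travel":[-0.05,0,0],"jaw":1}]' 20; python3 -c "
from h import *
report()"
```

```text
time: 0.65
position: [0.1565, -0.6317, 0.4358]
tool_rot: [2.09, 0.246, -2.087]
ft_force: [0.4, -0.5, -0.5]
grip_width: 0.628
t 0.65 pos [ 0.1565 -0.6317  0.4358] blk [-0.5374 -0.9269  0.4358] F [ 0.4032 -0.4748 -0.529 ] grip 0.6282708262547018
tool axes in block (cols x,y,z):
 [[ 0.0005  0.0217 -0.9998]
 [-0.0085 -0.9997 -0.0217]
 [-1.      0.0085 -0.0003]]
q [ 1.3289  0.3193 -0.0614  1.034   0.0199  1.7804 -0.0531]
```

```bash
python3 -m jog '[{"rot":[-0.85,0,0],"travel":[0,-0.006,-0.16],"jaw":1},{"rot":[-0.85,0,0],"travel":[0,-0.006,-0.16],"jaw":1},{"rot":[-0.85,0,0],"travel":[0,-0.006,-0.16],"jaw":1},{"rot":[-0.85,0,0],"travel":[0,-0.006,-0.16],"jaw":1},{"rot":[-0.85,0,0],"travel":[0,-0.006,-0.16],"jaw":1},{"rot":[-0.85,0,0],"travel":[0,-0.006,-0.16],"jaw":1},{"rot":[-0.85,0,0],"travel":[0,-0.006,-0.16],"jaw":1},{"rot":[-0.85,0,0],"travel":[0,-0.006,-0.16],"jaw":1}]'; python3 -c "
from h import *
report();togo([0,0,.42],1)"
```

```text
time: 1.45
position: [0.4825, -0.435, 0.4288]
tool_rot: [1.724, 0.77, -1.725]
ft_force: [0.5, 0.2, 0.8]
grip_width: 0.014
t 1.45 pos [ 0.4825 -0.435   0.4288] blk [-0.1762 -0.8065  0.4288] F [0.5456 0.162  0.8352] grip 0.01360948502155471
tool axes in block (cols x,y,z):
 [[-0.0006  0.5795 -0.815 ]
 [ 0.0007 -0.815  -0.5795]
 [-1.     -0.0009  0.0001]]
q [ 0.9016  0.3362 -0.3098  1.0375  0.103   1.7826 -0.1018]
travel units (tool) [ 0.0307 -1.8505 -2.0363] rot units [-28.9172  -0.0123   0.0053]
```

```bash
python3 -m jog '[{"rot":[-0.85,0,0],"travel":[0,-0.006,-0.16],"jaw":1},{"rot":[-0.85,0,0],"travel":[0,-0.006,-0.16],"jaw":1},{"rot":[-0.85,0,0],"travel":[0,-0.006,-0.16],"jaw":1},{"rot":[-0.85,0,0],"travel":[0,-0.006,-0.16],"jaw":1},{"rot":[-0.85,0,0],"travel":[0,-0.006,-0.16],"jaw":1},{"rot":[-0.85,0,0],"travel":[0,-0.006,-0.16],"jaw":1},{"rot":[-0.85,0,0],"travel":[0,-0.006,-0.16],"jaw":1},{"rot":[-0.85,0,0],"travel":[0,-0.006,-0.16],"jaw":1}]'; python3 -c "
from h import *
report();togo([0,0,.42],1)"
```

```text
time: 2.25
position: [0.642, -0.0914, 0.4288]
tool_rot: [1.31, 1.141, -1.311]
ft_force: [1.0, 0.2, -0.0]
grip_width: 0.005
t 2.25 pos [ 0.642  -0.0914  0.4288] blk [ 0.0548 -0.5062  0.4288] F [ 1.0015  0.2107 -0.0277] grip 0.004843299079897266
tool axes in block (cols x,y,z):
 [[-0.0009  0.9361 -0.3517]
 [ 0.0003 -0.3517 -0.9361]
 [-1.     -0.0009  0.    ]]
q [ 0.4611  0.3612 -0.5457  1.034   0.189   1.7924 -0.1519]
travel units (tool) [ 0.0299 -0.7643 -1.5155] rot units [-22.118   -0.0101   0.0076]
```

```bash
python3 -m jog '[{"rot":[-0.9,0,0],"travel":[0,-0.007,-0.16],"jaw":1},{"rot":[-0.9,0,0],"travel":[0,-0.007,-0.16],"jaw":1},{"rot":[-0.9,0,0],"travel":[0,-0.007,-0.16],"jaw":1},{"rot":[-0.9,0,0],"travel":[0,-0.007,-0.16],"jaw":1},{"rot":[-0.9,0,0],"travel":[0,-0.007,-0.16],"jaw":1},{"rot":[-0.9,0,0],"travel":[0,-0.007,-0.16],"jaw":1},{"rot":[-0.9,0,0],"travel":[0,-0.007,-0.16],"jaw":1},{"rot":[-0.9,0,0],"travel":[0,-0.007,-0.16],"jaw":1}]'; python3 -c "
from h import *
report();togo([0,0,.42],1)"
```

```text
time: 3.05
position: [0.5741, 0.2807, 0.4288]
tool_rot: [0.841, 1.403, -0.842]
ft_force: [0.1, -0.4, 0.3]
grip_width: 0.004
t 3.05 pos [0.5741 0.2807 0.4288] blk [ 0.0702 -0.1283  0.4288] F [ 0.149  -0.3729  0.2752] grip 0.0036162038904869777
tool axes in block (cols x,y,z):
 [[-0.0008  0.964   0.2658]
 [-0.0002  0.2658 -0.964 ]
 [-1.     -0.0008 -0.0001]]
q [ 0.0127  0.3787 -0.7717  1.0567  0.2676  1.7998 -0.1702]
travel units (tool) [ 0.0294 -0.1119 -0.4746] rot units [-14.9169  -0.0069   0.0076]
```

```bash
python3 -m jog '[{"rot":[0,0,0],"travel":[0,-0.037,-0.158],"jaw":1},{"rot":[0,0,0],"travel":[0,-0.037,-0.158],"jaw":1},{"rot":[0,0,0],"travel":[0,-0.037,-0.158],"jaw":1},{"rot":[-1,0,0],"travel":[0.06,0,0],"jaw":1},{"rot":[-1,0,0],"travel":[0.06,0,0],"jaw":1},{"rot":[-1,0,0],"travel":[0.06,0,0],"jaw":1},{"rot":[-1,0,0],"travel":[0.06,0,0],"jaw":1},{"rot":[-1,0,0],"travel":[0.06,0,0],"jaw":1}]'; python3 -m jog '[{"rot":[-1,0,0],"travel":[0.06,0,0],"jaw":1},{"rot":[-1,0,0],"travel":[0.06,0,0],"jaw":1},{"rot":[-1,0,0],"travel":[0.06,0,0],"jaw":1},{"rot":[-1,0,0],"travel":[0.06,0,0],"jaw":1},{"rot":[-1,0,0],"travel":[0.06,0,0],"jaw":1},{"rot":[-1,0,0],"travel":[0,0,0],"jaw":1},{"rot":[-1,0,0],"travel":[0,0,0],"jaw":1},{"rot":[-1,0,0],"travel":[0,0,0],"jaw":1}]'; python3 -c "
from h import *
report();togo([0,0,.2],1)
from bench import ctrl
for n in ['wrist','top','side']: cv2.imwrite(f'pics/{n}1.png',ctrl.get_image(n)[:,:,::-1])"
```

```text
time: 3.85
position: [0.4787, 0.3889, 0.3384]
tool_rot: [0.503, 1.512, -0.505]
ft_force: [0.6, -0.4, 0.2]
grip_width: 0.006
time: 4.65
position: [0.4787, 0.3888, 0.2489]
tool_rot: [-0.043, 1.571, 0.042]
ft_force: [0.9, 1.0, 0.1]
grip_width: 0.008
t 4.65 pos [0.4787 0.3888 0.2489] blk [ 0.0008 -0.0019  0.2489] F [0.9137 1.0455 0.0827] grip 0.007559631694967916
tool axes in block (cols x,y,z):
 [[-0.0008  0.166   0.9861]
 [-0.0005  0.9861 -0.166 ]
 [-1.     -0.0007 -0.0007]]
q [ 0.0431  0.3973 -1.0041  1.4727  0.3348  1.455   0.661 ]
travel units (tool) [ 0.1632  0.006  -0.0037] rot units [-1.9112 -0.0088  0.0068]
```

View pics/wrist1.png

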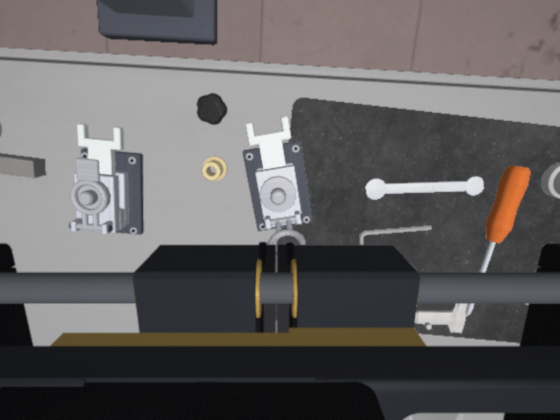

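View pics/side1.png

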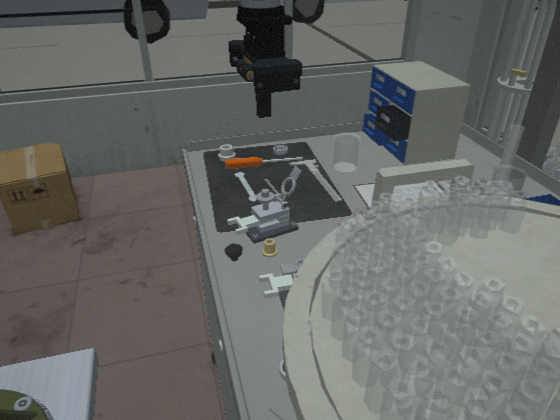

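```bash
cat >> h.py <<'E'
def wproj(P,p,M):
    from bench import ctrl
    m=ctrl.camera_model("wrist"); H=np.array(m["hand_eye"]);K=np.array(m["mtx"])
    t=(np.atleast_2d(P)-p)@M; c=(t-H[:3,3])@H[:3,:3]
    u=(c*[1,-1,-1])@K.T; return u[:,:2]/u[:,2:]
E
python3 - <<'E'
from h import *
p,M,s=tool(); print(wproj([p],p,M))
print("pin top pred",wproj(blk(BX,BY,BW,[[0,0,.07+BH],[0,0,.056+BH],[.076,0,.123]]),p,M))
xc=.006
print("corners",wproj(blk(BX,BY,BW,[[xc+.052,-.036,.01],[xc-.052,-.036,.01],[xc-.052,.036,.01],[xc+.052,.036,.01]]),p,M))
i=cv2.imread("pics/wrist1.png")[90:260,215:345]
cv2.imwrite("pics/wrist1z.png",cv2.resize(i,None,fx=3.5,fy=3.5,interpolation=cv2.INTER_CUBIC))
i=cv2.imread("pics/side1.png")[20:260,190:340]
cv2.imwrite("pics/side1z.png",cv2.resize(i,None,fx=2.5,fy=2.5,interpolation=cv2.INTER_CUBIC))
E
```

```text
[[275.9645 262.1007]]
pin top pred [[277.8017 197.3527]
 [277.7406 194.4488]
 [291.3295 280.0027]]
corners [[257.5695 231.5831]
 [241.5984 150.7623]
 [300.6317 140.3253]
 [313.0109 222.4265]]
```

View pics/wrist1z.png

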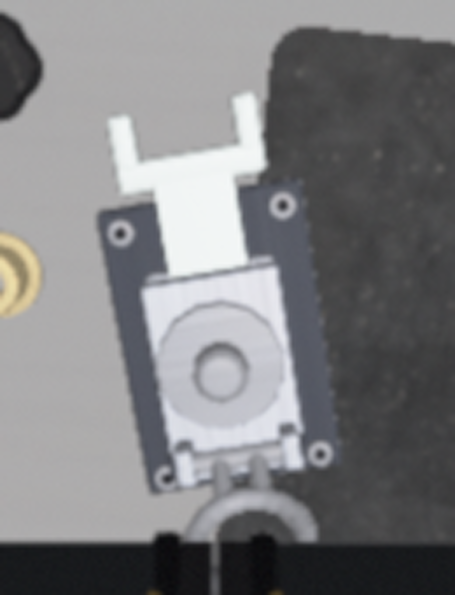

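View pics/side1z.png

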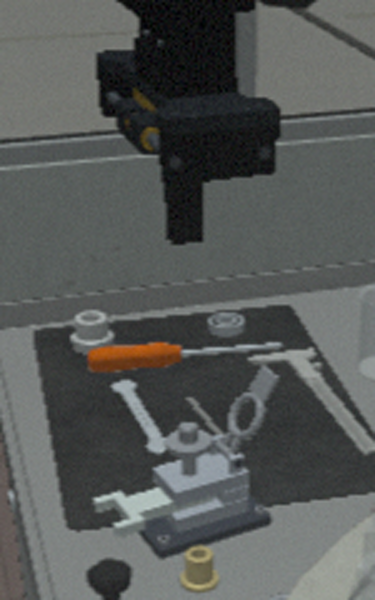

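```bash
python3 -m jog '[{"rot":[0,0,0],"travel":[0.1,0.006,-0.004],"jaw":1},{"rot":[-0.95,0,0],"travel":[0.16,0,0],"jaw":1},{"rot":[-0.95,0,0],"travel":[0.14,0,0],"jaw":1},{"rot":[0,0,0],"travel":[0.06,0,0],"jaw":1},{"rot":[0,0,0],"travel":[0,0,0],"jaw":1}]'; python3 -c "
from h import *
report();togo([0,0,.07],1)"
```

```text
time: 5.3
position: [0.4764, 0.3894, 0.109]
tool_rot: [-0.17, 1.569, 0.166]
ft_force: [-1.2, 0.6, 1.0]
grip_width: 0.005
t 5.3 pos [0.4764 0.3894 0.109 ] blk [-0.0013 -0.0008  0.109 ] F [-1.2443  0.6314  1.0498] grip 0.005451372889860039
tool axes in block (cols x,y,z):
 [[-0.0047  0.0075  1.    ]
 [-0.0019  1.     -0.0075]
 [-1.     -0.0019 -0.0047]]
q [ 0.0241  0.5134 -0.9755  1.6472  0.4451  1.2273  0.7372]
travel units (tool) [0.1299 0.003  0.005 ] rot units [-0.0854 -0.0539  0.0218]
```

```bash
python3 -m jog '[{"rot":[0,0,0],"travel":[0.03,0.003,0.005],"jaw":1},{"rot":[0,0,0],"travel":[0.02,0,0],"jaw":1},{"rot":[0,0,0],"travel":[0.02,0,0],"jaw":1},{"rot":[0,0,0],"travel":[0.02,0,0],"jaw":1}]'; python3 -c "
from h import *
report();togo([0,0,.07],1)"
```

```text
time: 5.7
position: [0.4798, 0.3931, 0.0858]
tool_rot: [-0.168, 1.561, 0.171]
ft_force: [0.5, 0.9, 3.8]
grip_width: 0.004
t 5.7 pos [0.4798 0.3931 0.0858] blk [0.0029 0.0021 0.0858] F [0.4614 0.8579 3.7532] grip 0.00437986486983412
tool axes in block (cols x,y,z):
 [[ 0.0031  0.005   1.    ]
 [ 0.0013  1.     -0.005 ]
 [-1.      0.0013  0.0031]]
q [ 0.008   0.5401 -0.9586  1.6635  0.4725  1.1849  0.7216]
travel units (tool) [ 0.0528 -0.007  -0.0097] rot units [-0.0577  0.0354 -0.0146]
```

```bash
python3 -m jog '[{"rot":[0,0,0],"travel":[0.015,-0.002,-0.003],"jaw":1},{"rot":[0,0,0],"travel":[0.013,-0.002,-0.002],"jaw":1},{"rot":[0,0,0],"travel":[0.012,0,0],"jaw":1},{"rot":[0,0,0],"travel":[0.01,0,0],"jaw":1},{"rot":[0,0,0],"travel":[0,0,0],"jaw":1}]'; python3 -c "
from h import *
report();togo([0,0,.07],1)"
```

```text
time: 6.2
position: [0.4779, 0.391, 0.0704]
tool_rot: [-0.17, 1.563, 0.17]
ft_force: [0.6, 0.8, 7.7]
grip_width: 0.0
t 6.2 pos [0.4779 0.391  0.0704] blk [0.0005 0.0004 0.0704] F [0.6086 0.8222 7.7125] grip 0.00041161597780383735
tool axes in block (cols x,y,z):
 [[ 0.001   0.0044  1.    ]
 [ 0.0001  1.     -0.0044]
 [-1.      0.0001  0.001 ]]
q [ 0.004   0.5526 -0.9496  1.6816  0.4847  1.161   0.7134]
travel units (tool) [ 0.0013 -0.0012 -0.0018] rot units [-0.0508  0.0116 -0.0012]
```

Press a little further, to confirm that the collar is seated.

```bash
python3 -m jog '[{"rot":[0,0,0],"travel":[0.004,0,0],"jaw":1},{"rot":[0,0,0],"travel":[0.004,0,0],"jaw":1},{"rot":[0,0,0],"travel":[0,0,0],"jaw":1},{"rot":[0,0,0],"travel":[0,0,0],"jaw":1}]'; python3 -c "
from h import *
report()
from bench import ctrl
for n in ['side']: cv2.imwrite(f'pics/{n}2.png',ctrl.get_image(n)[150:270,200:340,::-1].repeat(4,0).repeat(4,1))"
```

```text
time: 6.6
position: [0.478, 0.3911, 0.0701]
tool_rot: [-0.17, 1.562, 0.169]
ft_force: [-1.9, -3.2, 19.3]
grip_width: 0.008
t 6.6 pos [0.478  0.3911 0.0701] blk [0.0006 0.0005 0.0701] F [-1.9364 -3.241  19.2847] grip 0.007524822276904357
tool axes in block (cols x,y,z):
 [[ 0.0017  0.0046  1.    ]
 [-0.0009  1.     -0.0046]
 [-1.     -0.0009  0.0017]]
q [ 0.003   0.553  -0.9493  1.6816  0.4862  1.1609  0.7119]
```

View pics/side2.png

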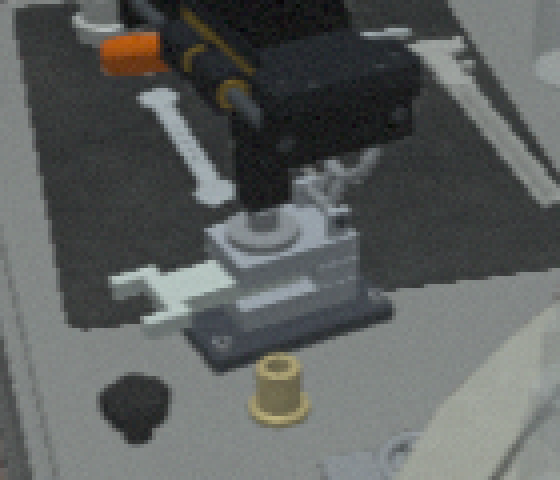

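```bash
python3 -m jog '[{"rot":[0,0,0],"travel":[-0.08,0,0],"jaw":1},{"rot":[0,0,0],"travel":[-0.15,0,0],"jaw":1},{"rot":[0,0,0],"travel":[-0.15,0,0],"jaw":1},{"rot":[0,0,0],"travel":[0,0,0.13],"jaw":1},{"rot":[0,0,0],"travel":[0,0,0.13],"jaw":1},{"rot":[0,0,0],"travel":[0,0,0.13],"jaw":1},{"rot":[0,0,0],"travel":[0,0,0],"jaw":1},{"rot":[0,0,0],"travel":[0,0,0],"jaw":1}]'; python3 -c "
from h import *
report();togo([.115,0,.105],1)
from bench import ctrl
for n in ['side','wrist']: cv2.imwrite(f'pics/{n}3.png',ctrl.get_image(n)[120:270,180:340,::-1].repeat(4,0).repeat(4,1))"
```

```text
time: 7.45
position: [0.5909, 0.4148, 0.1787]
tool_rot: [-0.171, 1.569, 0.168]
ft_force: [-0.3, -0.3, -0.1]
grip_width: 0.009
t 7.45 pos [0.5909 0.4148 0.1787] blk [ 0.116  -0.0012  0.1787] F [-0.3316 -0.2543 -0.0807] grip 0.009183855976549726
tool axes in block (cols x,y,z):
 [[-0.005   0.005   1.    ]
 [-0.0012  1.     -0.005 ]
 [-1.     -0.0013 -0.005 ]]
q [-0.0804  0.6659 -0.9168  1.2704  0.5146  1.4487  0.8369]
travel units (tool) [ 0.2455  0.0041 -0.0022] rot units [-0.0576 -0.0574  0.0144]
```

View pics/side3.png

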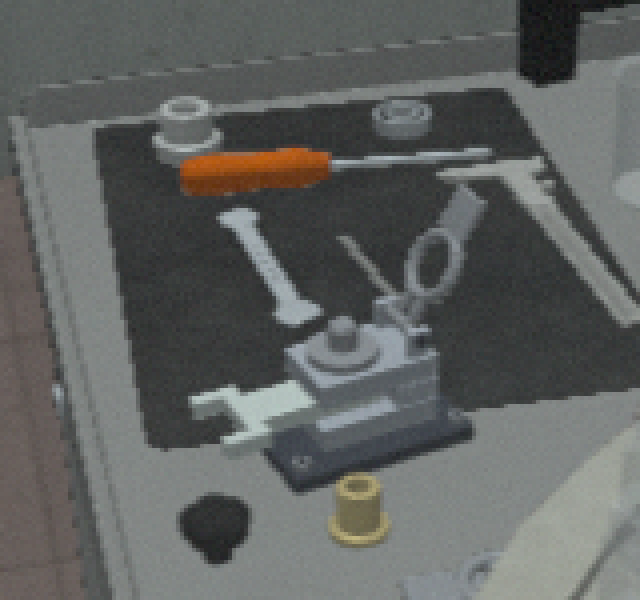

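View pics/wrist3.png

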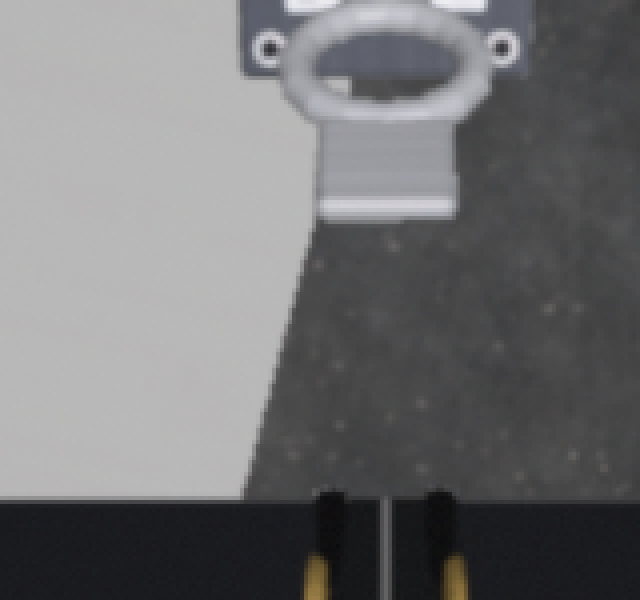

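```bash
python3 -c "
from h import *
p,M,s=tool()
for a in [1.9,2.0,2.1,2.165,2.25]: print(a, ringpt(.076,0,a), wproj(blk(BX,BY,BW,[ringpt(.076,.012,a),ringpt(.076,-.012,a),ringpt(.052,0,a)]),p,M).round(1).tolist())
"
python3 -m jog '[{"rot":[0,-0.05,0],"travel":[0.12,0.004,0],"jaw":1},{"rot":[0,0,0],"travel":[0.12,0,0],"jaw":1},{"rot":[0,0,0],"travel":[0,0,0],"jaw":1}]'; python3 -c "
from h import *
report()
from bench import ctrl
for n in ['side']: cv2.imwrite(f'pics/{n}4.png',ctrl.get_image(n)[120:270,180:340,::-1].repeat(4,0).repeat(4,1))"
```

```text
1.9 [np.float64(0.058570007081626255), 0, np.float64(0.1319188066642435)] [[294.7, 148.1], [256.7, 148.2], [275.8, 134.6]]
2.0 [np.float64(0.06562715957758283), 0, np.float64(0.12910660443875183)] [[294.4, 158.9], [257.2, 159.0], [275.8, 141.6]]
2.1 [np.float64(0.07236830394958918), 0, np.float64(0.1256039118653144)] [[293.9, 168.7], [257.6, 168.8], [275.8, 148.0]]
2.165 [np.float64(0.07654853160069784), 0, np.float64(0.12297318841081827)] [[293.7, 174.4], [258.0, 174.5], [275.8, 151.9]]
2.25 [np.float64(0.08174119532692817), 0, np.float64(0.11913356296348201)] [[293.3, 181.1], [258.4, 181.2], [275.8, 156.5]]
time: 7.85
position: [0.5881, 0.4141, 0.1039]
tool_rot: [-0.176, 1.567, 0.167]
ft_force: [-0.9, -1.2, 0.1]
grip_width: 0.006
t 7.85 pos [0.5881 0.4141 0.1039] blk [ 0.1131 -0.0012  0.1039] F [-0.9104 -1.1815  0.113 ] grip 0.005895398081283633
tool axes in block (cols x,y,z):
 [[-0.0041  0.0024  1.    ]
 [-0.0052  1.     -0.0025]
 [-1.     -0.0052 -0.004 ]]
q [-0.0803  0.7118 -0.8904  1.362   0.5522  1.3297  0.8073]
```

View pics/side4.png

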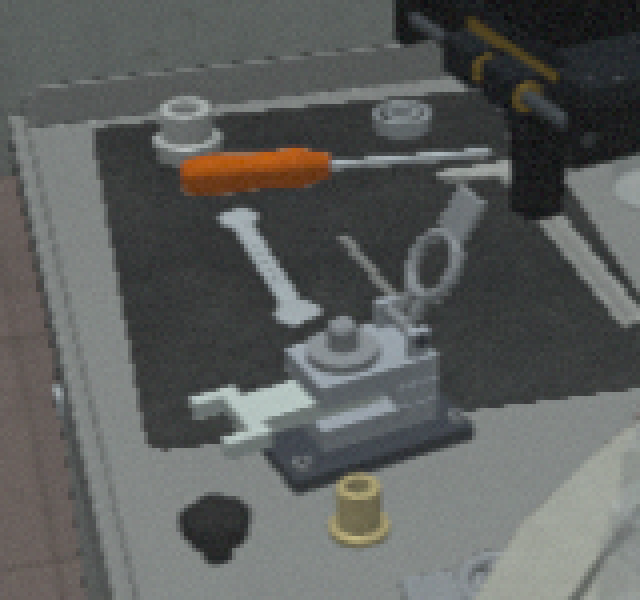

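```bash
python3 -m jog '[{"rot":[0,0,0],"travel":[-0.007,0.004,-0.077],"jaw":1},{"rot":[0,0,0],"travel":[-0.013,0,-0.05],"jaw":1},{"rot":[0,0,0],"travel":[-0.027,0,-0.05],"jaw":1},{"rot":[0,0,0],"travel":[-0.023,0,-0.047],"jaw":1},{"rot":[0,0,0],"travel":[0,0,0],"jaw":1}]'; python3 -c "
from h import *
report();togo([.046,0,.125])
from bench import ctrl
for n in ['side']: cv2.imwrite(f'pics/{n}5.png',ctrl.get_image(n)[120:270,180:340,::-1].repeat(4,0).repeat(4,1))"
```

```text
time: 8.4
position: [0.5245, 0.4051, 0.1333]
tool_rot: [-0.17, 1.556, 0.173]
ft_force: [-0.2, 0.3, -0.9]
grip_width: 0.004
t 8.4 pos [0.5245 0.4051 0.1333] blk [0.049  0.004  0.1333] F [-0.1995  0.3094 -0.9248] grip 0.0042426512868616005
tool axes in block (cols x,y,z):
 [[ 0.0079  0.002   1.    ]
 [ 0.0009  1.     -0.002 ]
 [-1.      0.0009  0.0079]]
q [-0.0142  0.5777 -0.9568  1.5093  0.4861  1.299   0.7669]
travel units (tool) [ 0.0275 -0.0132 -0.0103] rot units [-0.0229  0.0906 -0.0102]
```

View pics/side5.png

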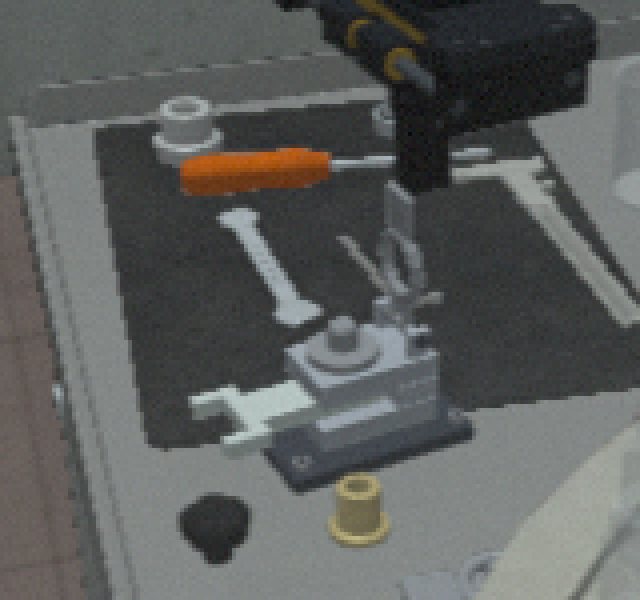

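```bash
python3 -m jog '[{"rot":[0,-0.09,0],"travel":[0.02,-0.01,0],"jaw":1},{"rot":[0,0,0],"travel":[0,0,0],"jaw":1},{"rot":[0,0,0],"travel":[0,0,0],"jaw":1}]'; python3 -c "
from h import *
report();togo([.046,0,.125])
from bench import ctrl
for n in ['side']: cv2.imwrite(f'pics/{n}6.png',ctrl.get_image(n)[120:270,180:340,::-1].repeat(4,0).repeat(4,1))"
```

```text
time: 8.75
position: [0.5267, 0.4, 0.1229]
tool_rot: [-0.169, 1.553, 0.17]
ft_force: [-0.7, -0.1, 0.1]
grip_width: 0.006
t 8.75 pos [0.5267 0.4    0.1229] blk [ 0.0501 -0.0015  0.1229] F [-0.6506 -0.1404  0.1233] grip 0.006129905853009295
tool axes in block (cols x,y,z):
 [[ 0.0109  0.0053  0.9999]
 [-0.0006  1.     -0.0053]
 [-0.9999 -0.0005  0.0109]]
q [-0.008   0.5811 -0.9506  1.5259  0.4927  1.2786  0.7656]
travel units (tool) [-0.0072  0.0049 -0.0137] rot units [-0.061   0.1252  0.0062]
```

View pics/side6.png

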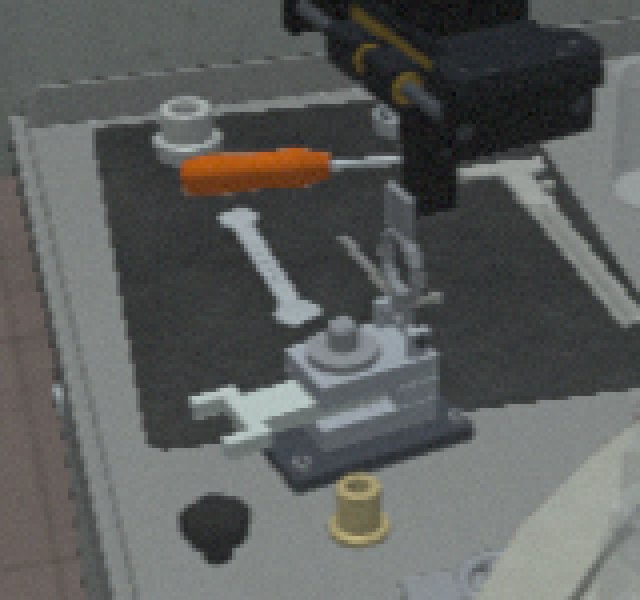

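```bash
python3 -m jog '[{"rot":[0,0.12,0],"travel":[-0.005,0.004,-0.04],"jaw":1},{"rot":[0,0,0],"travel":[0.005,0,-0.033],"jaw":1},{"rot":[0,0,0],"travel":[0.01,0,-0.033],"jaw":1},{"rot":[0,0,0],"travel":[0.012,0,-0.027],"jaw":1},{"rot":[0,0,0],"travel":[0,0,0],"jaw":1},{"rot":[0,0,0],"travel":[0,0,0],"jaw":1}]'; python3 -c "
from h import *
report();togo([.010,0,.116])
from bench import ctrl
for n in ['side']: cv2.imwrite(f'pics/{n}7.png',ctrl.get_image(n)[120:270,180:340,::-1].repeat(4,0).repeat(4,1))"
```

```text
time: 9.4
position: [0.4869, 0.3931, 0.117]
tool_rot: [-0.171, 1.562, 0.17]
ft_force: [0.3, -0.0, 0.5]
grip_width: 0.007
t 9.4 pos [0.4869 0.3931 0.117 ] blk [0.0097 0.0005 0.117 ] F [ 0.3338 -0.0255  0.5461] grip 0.006738842796826441
tool axes in block (cols x,y,z):
 [[ 0.0017  0.0041  1.    ]
 [-0.0006  1.     -0.0041]
 [-1.     -0.0006  0.0017]]
q [ 0.0232  0.5258 -0.9812  1.6181  0.4576  1.2447  0.7425]
travel units (tool) [ 0.0033 -0.0015  0.0009] rot units [-0.047   0.0189  0.0065]
```

View pics/side7.png

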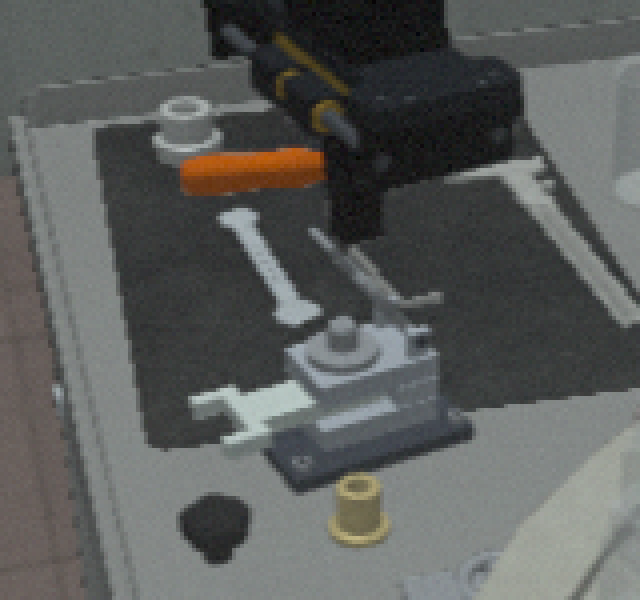

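```bash
python3 -m jog '[{"rot":[0,0,0],"travel":[0.02,0,-0.026],"jaw":1},{"rot":[0,0,0],"travel":[0.022,0,-0.025],"jaw":1},{"rot":[0,0,0],"travel":[0.025,0,-0.02],"jaw":1},{"rot":[0,0,0],"travel":[0.03,0,-0.018],"jaw":1},{"rot":[0,0,0],"travel":[0.02,0,-0.015],"jaw":1},{"rot":[0,0,0],"travel":[0.02,0,-0.013],"jaw":1},{"rot":[0,0,0],"travel":[0,0,0],"jaw":1},{"rot":[0,0,0],"travel":[0,0,0],"jaw":1}]'; python3 -c "
from h import *
report();togo([-.030,0,.0625])
from bench import ctrl
for n in ['side']: cv2.imwrite(f'pics/{n}8.png',ctrl.get_image(n)[120:270,180:340,::-1].repeat(4,0).repeat(4,1))"
```

```text
time: 10.25
position: [0.4528, 0.3857, 0.0757]
tool_rot: [-0.17, 1.563, 0.17]
ft_force: [0.1, -0.1, 0.8]
grip_width: 0.003
t 10.25 pos [0.4528 0.3857 0.0757] blk [-0.0251  0.0008  0.0757] F [ 0.075 -0.053  0.831] grip 0.0032485540369885687
tool axes in block (cols x,y,z):
 [[ 0.0013  0.0043  1.    ]
 [-0.0002  1.     -0.0043]
 [-1.     -0.0002  0.0013]]
q [ 0.0324  0.5086 -0.9848  1.7346  0.4617  1.1497  0.6989]
travel units (tool) [ 0.044  -0.0026 -0.0163] rot units [-0.0492  0.015   0.002 ]
```

View pics/side8.png

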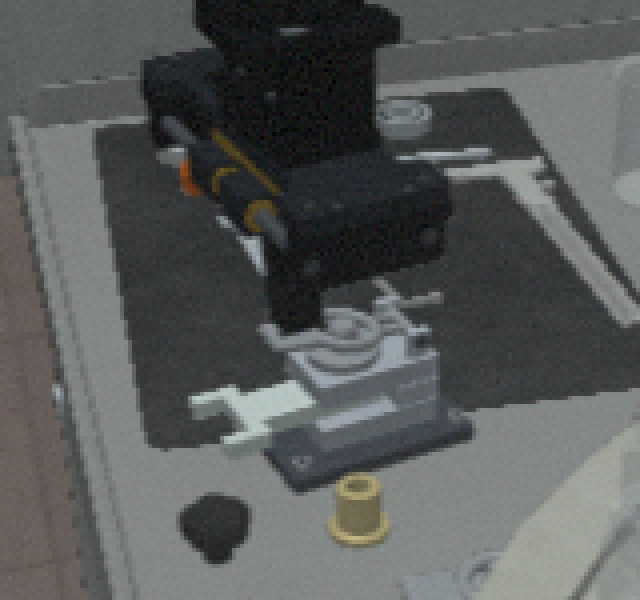

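Nearly flat; I now centre on the tab and press.

```bash
python3 -m jog '[{"rot":[0,0,0],"travel":[0.013,-0.002,-0.01],"jaw":1},{"rot":[0,0,0],"travel":[0.013,0,-0.006],"jaw":1},{"rot":[0,0,0],"travel":[0.012,0,0],"jaw":1},{"rot":[0,0,0],"travel":[0.006,0,0],"jaw":1},{"rot":[0,0,0],"travel":[0.003,0,0],"jaw":1},{"rot":[0,0,0],"travel":[0,0,0],"jaw":1},{"rot":[0,0,0],"travel":[0,0,0],"jaw":1}]'; python3 -c "
from h import *
report();togo([-.030,0,.0625])
"
```

```text
time: 11.0
position: [0.4481, 0.3841, 0.0626]
tool_rot: [-0.171, 1.563, 0.17]
ft_force: [-2.6, -2.2, 7.6]
grip_width: 0.008
t 11.0 pos [0.4481 0.3841 0.0626] blk [-0.0301  0.0003  0.0626] F [-2.572  -2.1852  7.6003] grip 0.007645923742514578
tool axes in block (cols x,y,z):
 [[ 0.0011  0.0043  1.    ]
 [-0.0009  1.     -0.0043]
 [-1.     -0.0009  0.0011]]
q [ 0.028   0.515  -0.9787  1.7564  0.4716  1.1255  0.6866]
travel units (tool) [ 0.0002 -0.0008  0.0003] rot units [-0.0493  0.0126  0.0108]
```

```bash
python3 -m jog '[{"rot":[0,0,0],"travel":[0.004,0,0],"jaw":1},{"rot":[0,0,0],"travel":[0,0,0],"jaw":1},{"rot":[0,0,0],"travel":[-0.05,0,0],"jaw":1},{"rot":[0,0,0],"travel":[-0.15,0,0],"jaw":1},{"rot":[0,0,0],"travel":[-0.16,0,0],"jaw":1},{"rot":[0,0,0],"travel":[-0.16,0,0],"jaw":1},{"rot":[0,0,0],"travel":[-0.1,0,0],"jaw":1},{"rot":[0,0,0],"travel":[0,0,0],"jaw":1}]'; python3 -m jog '[{"rot":[0,0,0],"travel":[0,0,0.1],"jaw":1},{"rot":[0,0,0],"travel":[0,0,0.1],"jaw":1},{"rot":[0,0,0],"travel":[0,0,0],"jaw":1},{"rot":[0,0,0],"travel":[0,0,0],"jaw":1}]'
python3 - <<'E'
from h import *
from bench import ctrl
report()
p,M,s=tool()
for n in ['side','wrist']:
    i=ctrl.get_image(n)[:,:,::-1]
    c=i[150:270,190:340] if n=='side' else i[60:240,180:380]
    cv2.imwrite(f'pics/{n}9.png',c.repeat(4,0).repeat(4,1) if n=='side' else c.repeat(3,0).repeat(3,1))
    pts=blk(BX,BY,BW,[ringpt(.076,.012,0),ringpt(.076,-.012,0),[0,0,.07]])
    q=proj(ctrl.camera_model(n),pts) if n=='side' else wproj(pts,p,M)
    print(n,((q-([190,150] if n=='side' else [180,60]))*(4 if n=='side' else 3)).round(0).tolist())
E
```

```text
time: 11.8
position: [0.4495, 0.3865, 0.2519]
tool_rot: [-0.166, 1.555, 0.174]
ft_force: [-0.4, 0.7, 0.1]
grip_width: 0.005
time: 12.2
position: [0.5063, 0.3968, 0.2453]
tool_rot: [-0.17, 1.565, 0.17]
ft_force: [-1.5, 0.8, -0.5]
grip_width: 0.003
t 12.2 pos [0.5063 0.3968 0.2453] blk [ 0.0295 -0.0002  0.2453] F [-1.4746  0.8428 -0.4688] grip 0.002670519175184687
tool axes in block (cols x,y,z):
 [[-0.0011  0.0046  1.    ]
 [ 0.0002  1.     -0.0046]
 [-1.      0.0002 -0.0011]]
q [ 0.0303  0.4782 -1.0269  1.4079  0.4056  1.4804  0.8056]
side [[210.0, 228.0], [230.0, 251.0], [295.0, 201.0]]
wrist [[323.0, 192.0], [252.0, 192.0], [288.0, 319.0]]
```

View pics/side9.png

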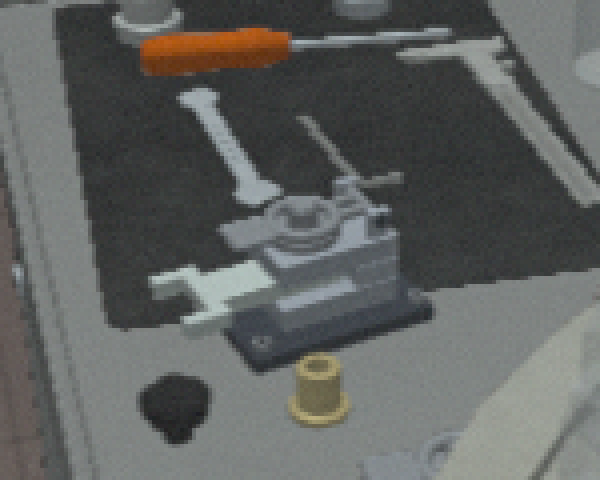

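View pics/wrist9.png

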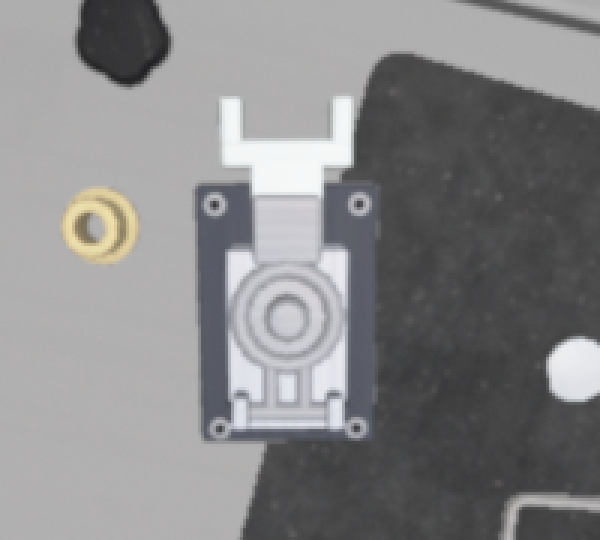

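```bash
python3 -c "
from bench import ctrl
print(ctrl.close_job())"
```

```text
the job is handed in; nothing more can be done
None
```

The open block is locked: I pushed the pin home first, then flipped the ring over the pin end and pressed it flat. I handed the job in at about 12.3 s.

- **Pin:** the shut fingertips stopped at z = 70.1 mm. Pressing harder raised the force to about 19 N with no further movement, so the collar is sitting on the block.
- **Ring:** I pushed it over from behind and pressed the tab at its middle. It stopped at z = 62.6 mm with about 8 N, against 62.5 mm for flat. I pressed slightly further before lifting but did not read the force at that point.
- **Last pictures:** with the arm clear at z = 0.245 m, the wrist and side views show the pin end through the eye and the tab lying flat. The tab end sits within about 1 px (wrist) and 2 px (side) of where a flat ring should appear; the side offset matches that camera's own error on the pin top.
- **Locked block:** I did not go near it after passing high over the table. I did not photograph it again after the job.

No check failed. The only disagreement was during the flip, when the measured tool height was off by up to 8 mm for a moment. I corrected it before going on.

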